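Serve a piece of nut roast on the turner

TASK

A guest across the table has asked for nut roast: take the turner by its handle, slide its blade under the one piece that lies in front of the row of three in the roasting tin, and lift that piece out on the blade; never touch the food with the gripper. Hold it out to the guest over the middle of the single empty plate beside the tin, level and still, the piece about 15 cm above the table and the front of the blade pointing straight across the table, away from you; finish while holding it there, do not put it down. Leave the other three pieces lying in the tin and do not disturb the plate or the other things on the table.

Things in the scene. Friction and masses are not known exactly. Their poses are not given: they have to be found in the camera images.
- tin: the aluminium roasting tin, fixed to the table: 240 mm (its x) by 360 mm (its y), 45 mm high plus a rolled rim (49 mm in all), walls and floor 4 mm thick. Origin: centre of its underside, on the table. The row of three pieces lies along the wall at its -y end; the rest is empty but for the piece to serve and the turner.
- piece: the piece to serve: a cut square of dark nut roast, 68 x 68 x 27 mm, rigid, about 0.11 kg, alone in front of the row of three, on their +y side, 3 to 12 mm from them; pushed to the tin's -y it stops against them and they at the wall. Its lower edges slant in (foot 52 mm square, 68 mm at 4.5 mm up) so a thin blade can get under. Origin: centre of underside; z up, sides along x, y.
- turner: slotted steel turner, 0.165 kg, standing freely on its blade on the tin's floor, blade pointing roughly at the row (tin's -y), handle over the rim at the tin's +y end. Origin: centre of the blade's underside; x to the blade's front edge, z up. Blade flat, 100 mm (x) by 68 mm (y), 2 mm thick; a neck 16 mm wide rises from its back edge to x = -76, z = 65 mm. Balance point x = -38 mm.
- turner_grip (a point): the place to hold the turner: a point on the axis of its straight black handle, at x = -128, y = 0, z = 75.5 mm of the turner, same axes. The handle runs from x = -76, z = 65 mm back to x = -206, z = 91 mm (rising 0.2 rad backwards); it is 22 mm wide (y) and 16 mm thick.
- turner_tip (a point): middle of the blade's front edge, underside: x = 50 mm, y = 0, z = 0 of the turner.
- plate: the empty dinner plate (white, 210 mm across, 20 mm high) at the right of the tin, on the table. Origin: centre of its underside. Its x axis points straight across the table, away from the robot (world x).
- row_a: the -x one of the three pieces in the row along the tin's -y end wall, same size as the piece to serve; must stay in the tin. Origin: centre of its underside.
- row_b: the middle one of the three pieces in the row along the tin's -y end wall, same size as the piece to serve; must stay in the tin. Origin: centre of its underside.
- row_c: the +x one of the three pieces in the row along the tin's -y end wall, same size as the piece to serve; must stay in the tin. Origin: centre of its underside.
- jug: bystander: blue dotted sauce jug, 100 mm across, 135 mm high, handle at its +y; origin centre of underside.
- tumbler_a: bystander: clear glass tumbler, 72 mm across, 95 mm high; origin centre of underside.
- tumbler_b: bystander: a second tumbler, the same.
- mill: bystander: dark wooden pepper mill, 54 mm across, 145 mm high; origin centre of underside.
- spoon: bystander: steel serving spoon lying on the table between the tin and the plate, under 30 mm high; origin near its middle.
There are look-alikes about, which are no part of the job. Leave any turquoise look-alike of the row_c alone.

How it is judged:
By the outcome, as a careful person would: the job done as asked, in the order asked, and still so for the second after the job is handed in, while the arm keeps its last pose, push and grip.
It also fails if it takes over 64 s, if anything falls off the work surface, if the arm or the gripper's body presses on something with over 40 N, if the wrist force passes 120 N, or if a joint passes its speed limit or range.

ROBOT

A 7-joint arm with a two-finger parallel gripper is mounted at the origin on the work surface. World frame = base frame: x ahead of the robot, y to its left, z up, the work surface at z = 0. Lengths are in m, angles in rad, forces in N, time in s.
With the tool pointing down it reaches from about 0.425 to 0.875 m from the base axis. Payload 4.7 kg.
Tool frame: the origin (TCP) lies at the very end of the fingers, on their centre line; the grasp point (between the pads) lies 19 mm behind it (r.pinch_z is the distance from the TCP to the grasp point, in m); z points along the fingers, y is the line along which they close (so a half turn about z gives the same grasp; the last joint's range is limited). The gripper opens to 85 mm and grips with 20 to 120 N. Pads are 22 mm wide; open, the fingers measure 114 mm over their backs; the gripper's body (76 mm by 85 mm) begins 54 mm behind the grasp point. The pads swing forward as they close: fully open they stand 13 mm farther back than shut.
Start: joints at [1.182, 0.321, -0.07, 1.45, 0.023, 1.371, -0.057], TCP at [0.255, -0.598, 0.2] pointing down, gripper open.
Joint ranges: [-2.86, 2.86], [-0.3, 2.09], [-1.38, 1.24], [0.06, 2.45], [-1.56, 4.7], [0.09, 2.05], [-2.69, 2.69]. Speed limits (rad/s): [2.57, 2.57, 3.14, 3.14, 3.14, 3.14, 3.14].

INTERFACE

Orientations are given as a unit quaternion [x, y, z, w].
In Python, from plant import r, snapshot, order gives the robot as it stands. The module is installed in compiled form; this text tells all that it offers.
- The arm moves only by the tool drive_tool, never from a script. Its argument "commands" is a list of rows, each an object with "translation": the shift along the tool's x, y, z in m, a list of three; "delta_rot": the turn, a rotation vector about the tool's x, y, z in rad, a list of three; "jaw": the closure, from 0 (fully open) to 1 (shut). In form: [{"translation": [x, y, z], "delta_rot": [rx, ry, rz], "jaw": jaw}, ...]. A call has 1 to 12 rows; each row shifts and turns the commanded pose from where the row before left it, along the tool's axes as they then stand; what a row does not reach is not made up. A row lasts 1/8 s, in which the tool goes at most 62.5 mm and 10.7 degrees, less where a joint would pass 70% of its speed; a pose out of reach is approached as far as the arm can. A call is refused whole if a number of a shift passes 0.0625 or a number of a turn 0.188, either way. A call with a gripper value outside its range is refused whole. The fingers move at their own pace and stop on an object; "newtons" is the grip in N (left out, the last holds). Time passes only in rows, so rows that do not move let the fingers close. It gives the time, the measured TCP pose, the force, the opening and the grip force at its end, in the units of the state.
- r.read_state(): the state, without advancing time (a new reading comes with each control period).
- snapshot(name): name is "scene" or "side" or "wrist"; returns a dict with "color" (400x640x3 uint8, blue, green, red), "K" (3x3 intrinsics, pixels), "pose" (4x4, takes a point from camera to world coordinates); the wrist camera has in their place "T_tool_cam" (4x4, takes a point from camera to tool coordinates, whose origin is the TCP and whose axes are the flange's). Camera axes: x right, y up, looking along -z (the intrinsics and any distortion apply to the point x, -y, -z); pixel columns grow to the right and rows downward; lengths in m; the calibration is good to about 2 mm. A picture is of the moment at which its call begins: read the wrist's pose just before it. There is no depth.
- order.finish_job(): hands the job in; it is judged then, once.
The state is a dict: "time_s": time; "joints": joint angles; "joint_vel": joint speeds; "joint_efforts": joint torques, N m; "tool_pos": TCP position; "tcp_rot": TCP orientation; "wrist_force": force on the tool from outside, world axes, zero at the start; "ft_torque": the same for the moment, N m; "width": finger opening in m; "finger_force": force on a finger pad.
Only numpy, scipy, OpenCV 4.12 (cv2) and the standard library are available. Lean on these libraries where they do the work, as an engineer would, in place of code of your own. Each camera call takes 0.05 s, during which the arm holds its last target. There are 200 camera calls.

## Working session

There is one attempt and no reset: what is moved stays moved. The work goes in short steps, Python scripts to look and compute and a tool call to move; the robot and the scene stay as the last step left them, time stands still between calls to the robot, and variables do not carry over. Pictures are saved under pics/ and viewed, at most 10 in all, crops included, and the job is handed in when it is done.

Besides the shell and the picture viewer there is one more tool, called as name([rows], argument=value, ...), one row to a line, values as JSON. drive_tool: Moves the arm, as the interface text tells. Its arguments: {"type":"object","properties":{"commands":{"type":"array","items":{"type":"object","properties":{"translation":{"type":"array","items":{"type":"number"}},"delta_rot":{"type":"array","items":{"type":"number"}},"jaw":{"type":"number"}}}},"newtons":{"type":"number"}},"required":["commands"]}

```bash
mkdir -p pics; python3 - <<'E'
from plant import r,snapshot
import cv2,numpy as np,pickle
s=r.read_state();print({k:np.round(v,3) for k,v in s.items()},r.pinch_z)
d={}
for n in("scene","side","wrist"):
    d[n]=snapshot(n);cv2.imwrite(f"pics/{n}0.png",d[n]["color"]);print(n,{k:np.round(v,3).tolist() for k,v in d[n].items() if k!="color"})
pickle.dump(d,open("d0.pkl","wb"))
E
```

```text
{'time_s': np.float64(0.0), 'joints': array([ 1.182,  0.322, -0.07 ,  1.452,  0.023,  1.371, -0.057]), 'joint_vel': array([ 0.001,  0.001,  0.   , -0.   , -0.001,  0.001,  0.001]), 'joint_efforts': array([ 0.0000e+00, -4.9358e+01, -3.8200e-01, -3.1433e+01,  1.3000e-02,
        1.1000e-02, -0.0000e+00]), 'tool_pos': array([ 0.254, -0.597,  0.199]), 'tcp_rot': array([ 0.98 ,  0.2  , -0.   , -0.001]), 'wrist_force': array([-0.272,  0.299, -0.353]), 'ft_torque': array([-0.008,  0.023, -0.038]), 'finger_force': np.float64(0.0), 'width': np.float64(0.085)} 0.0187
scene {'K': [[381.371, 0.0, 322.312], [0.0, 381.371, 193.402], [0.0, 0.0, 1.0]], 'pose': [[0.87, -0.32, 0.376, 1.047], [0.493, 0.542, -0.68, -0.7], [0.014, 0.777, 0.629, 0.798], [0.0, 0.0, 0.0, 1.0]]}
side {'K': [[520.036, 0.0, 315.373], [0.0, 520.036, 203.089], [0.0, 0.0, 1.0]], 'pose': [[-0.983, 0.141, -0.118, 0.451], [-0.183, -0.681, 0.709, 1.158], [0.02, 0.719, 0.695, 1.133], [0.0, 0.0, 0.0, 1.0]]}
wrist {'K': [[299.129, 0.0, 321.74], [0.0, 299.129, 199.68], [0.0, 0.0, 1.0]], 'T_tool_cam': [[0.0, 0.962, 0.275, 0.07], [1.0, -0.0, -0.0, 0.001], [-0.0, 0.275, -0.962, -0.173], [0.0, 0.0, 0.0, 1.0]]}
```

View pics/scene0.png

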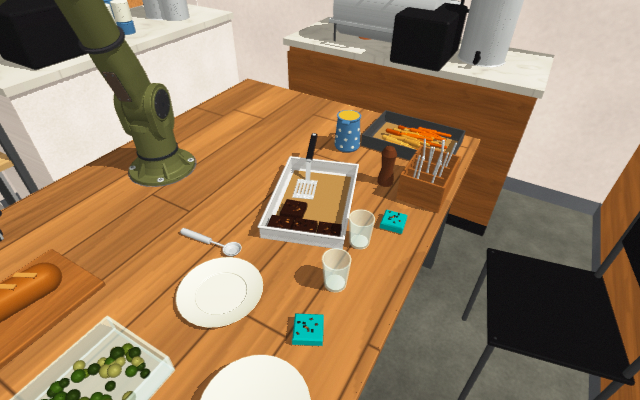

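View pics/side0.png

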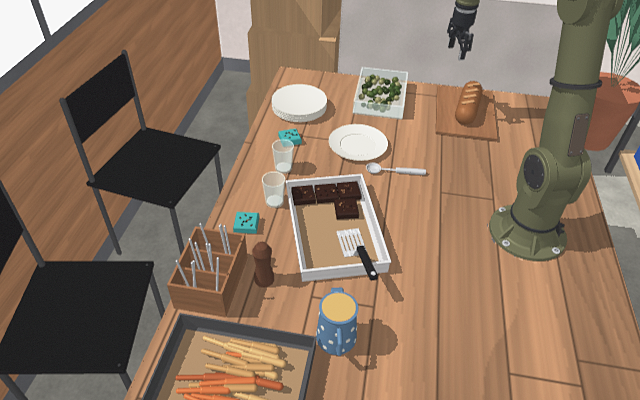

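The scene view shows the tin at about (308,200), the turner's blade at (305,188), its handle top at (313,137) and the empty plate at (221,292). In the side view the tin is at (337,227), the piece at (346,208), the turner from (350,240) to (372,275), and the plate at (358,142). Next I'll enlarge the tin in both views.

```bash
python3 - <<'E'
import cv2,numpy as np,pickle
d=pickle.load(open("d0.pkl","rb"))
def crop(n,x0,y0,w,h,f,):
    im=cv2.resize(d[n]["color"][y0:y0+h,x0:x0+w],None,fx=f,fy=f,interpolation=cv2.INTER_CUBIC)
    for i in range(0,w,10):
        cv2.line(im,(i*f,0),(i*f,6 if i%50 else 14),(0,255,255),1)
        if i%20==0: cv2.putText(im,str(x0+i),(i*f,24),0,.35,(0,255,255),1)
    for i in range(0,h,10):
        cv2.line(im,(0,i*f),(6,i*f),(0,255,255),1)
        if i%20==0: cv2.putText(im,str(y0+i),(8,i*f+4),0,.35,(0,255,255),1)
    return im
a=crop("scene",250,120,120,130,4);b=crop("side",280,165,120,125,5)
cv2.imwrite("pics/a.png",a);cv2.imwrite("pics/b.png",b[:, :])
print(a.shape,b.shape)
E
```

```text
(520, 480, 3) (625, 600, 3)
```

View pics/a.png

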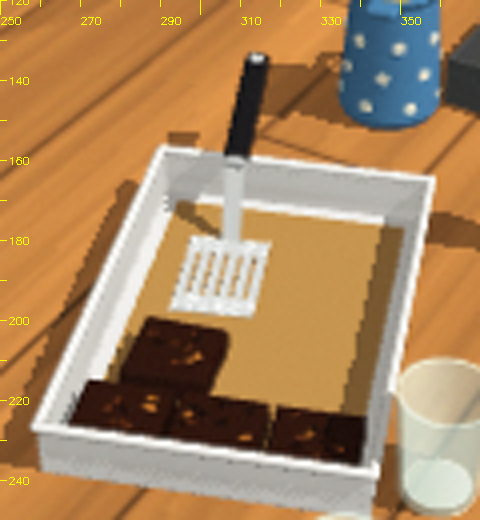

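```bash
python3 -c "
import cv2
print(cv2.imread('pics/b.png').shape)"
```

```text
(625, 600, 3)
```

View pics/b.png

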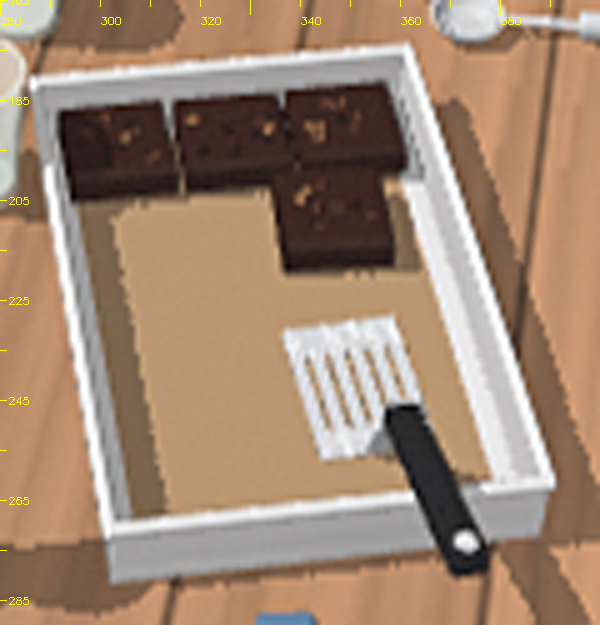

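The enlarged views give corners for the tin rim, blade, handle and piece in both cameras. The piece lies in front of row_a, on the -x side. I'll triangulate these points.

```bash
cat >h.py <<'E'
import numpy as np,cv2,pickle
def P(K,T):
    return K@np.diag([1,-1,-1])@np.linalg.inv(T)[:3]
def tri(views):  # [(P,uv)...]
    A=np.vstack([np.outer(u,p[2])-p[:2] for p,u in views])
    A/=np.linalg.norm(A[:,:3],axis=1)[:,None]
    X=np.linalg.svd(A)[2][-1];X=X[:3]/X[3]
    e=max(np.linalg.norm((p@np.append(X,1))[:2]/(p@np.append(X,1))[2]-u) for p,u in views)
    return X,e
E
python3 - <<'E'
from h import *
d=pickle.load(open("d0.pkl","rb"))
Ps,Pd=[P(d[n]["K"],d[n]["pose"]) for n in("scene","side")]
pts=dict(tin_mxpy=((163,147),(553,485)),tin_pxpy=((434,177),(108,525)),tin_pxmy=((378,468),(32,82)),tin_mxmy=((34,428),(408,46)),
bl_f_mx=((172,307),(393,316)),bl_f_px=((252,317),(283,330)),bl_b_px=((270,243),(323,460)),
hole=((257,58),(466,541)),hfront=((237,157),(403,408)),pc_mx=((147,318),(393,241)),pc_px=((230,335),(283,247)))
for k,(a,b) in pts.items():
    a=np.array([250,120])+(np.array(a)+.5)/4-.5;b=np.array([280,165])+(np.array(b)+.5)/5-.5
    X,e=tri([(Ps,a),(Pd,b)]);print(k,np.round(X*1000,1),round(e,2))
# plate
uv=[]
for n,c in(("scene",(221,292)),("side",(358,142))):
    im=d[n]["color"].astype(int);m=((im.min(2)>130)&(im.max(2)-im.min(2)<45)).astype(np.uint8)
    m=cv2.morphologyEx(m,cv2.MORPH_OPEN,np.ones((5,5)))
    _,l=cv2.connectedComponents(m);q=(l==l[c[1]-14,c[0]]).astype(np.uint8) if l[c[1],c[0]]==0 else (l==l[c[1],c[0]]).astype(np.uint8)
    ct=max(cv2.findContours(q,0,1)[0],key=cv2.contourArea);e=cv2.fitEllipse(ct);print(n,e,q.sum());uv.append(np.array(e[0]))
X,e=tri([(Ps,uv[0]),(Pd,uv[1])]);print("plate",X*1000,e)
E
```

```text
tin_mxpy [396.7 234.5  48.1] 0.55
tin_pxpy [625.9 310.9  51. ] 0.48
tin_pxmy [743.4 -25.2  50.2] 0.36
tin_mxmy [ 516.2 -110.4   48.1] 0.15
bl_f_mx [498.5  90.3   9.1] 0.44
bl_f_px [560.8 113.4   8. ] 0.34
bl_b_px [523.2 207.2   7.6] 0.32
hole [439.2 327.3 104.5] 0.41
hfront [482.3 219.9  75.2] 0.58
pc_mx [504.5  48.1  29.9] 0.12
pc_px [569.4  65.2  28.2] 0.39
scene ((219.0440216064453, 291.8100280761719), (65.64256286621094, 88.18140411376953), 69.00404357910156) 4655
side ((357.84429931640625, 141.8308868408203), (35.672706604003906, 58.57613754272461), 94.57402801513672) 1709
plate [ 550.19806419 -318.32329092   15.28470875] 0.01885355933120322
```

```bash
cat >>h.py <<'E'
from scipy.spatial.transform import Rotation as R, Slerp
PZ=0.0187
def toolR(yaw,pitch=0.2):   # turner fwd yaw; tool x runs back along the handle
    u=np.array([np.cos(yaw),np.sin(yaw),0]);k=np.array([0,0,1.]);s,c=np.sin(pitch),np.cos(pitch)
    x=-c*u+s*k;z=-s*u-c*k
    return R.from_matrix(np.c_[x,np.cross(z,x),z])
def rows(p0,R0,grip,R1,n,jaw):
    p1=np.array(grip)+R1.apply([0,0,PZ]);sl=Slerp([0,1],R.concatenate([R0,R1]))
    out=[];p,q=np.array(p0),R0
    for i in range(1,n+1):
        a=p0+(p1-p0)*i/n;b=sl(i/n)
        t=np.round(q.inv().apply(a-p),4);w=np.round((q.inv()*b).as_rotvec(),4)
        out.append((t.tolist(),w.tolist()));p=p+q.apply(t);q=q*R.from_rotvec(w)
    for t,w in out: print('{"translation":%s,"delta_rot":%s,"jaw":%s},'%(t,w,jaw))
    return p,q
E
python3 - <<'E'
from h import *
from plant import r
d=pickle.load(open("d0.pkl","rb"))
for n,u in(("scene",(348,133)),("side",(337,328))):
    K,T=d[n]["K"],d[n]["pose"];v=T[:3,:3]@np.diag([1,-1,-1])@np.linalg.inv(K)@[*u,1];print("jug",T[:3,3]+v*(.067-T[2,3])/v[2])
s=r.read_state();p,q=np.array(s["tool_pos"]),R.from_quat(s["tcp_rot"])
y=np.radians(-68.5);Rg=toolR(y)
g=np.array([.4644,.2673,.0795])
p,q=rows(p,q,[.50,-.20,.25],toolR(np.radians(-115)),9,0.0)
print()
p,q=rows(p,q,g-Rg.apply([0,0,.09]),Rg,10,0.0)
print(p,Rg.apply([0,0,1]))
E
```

```text
jug [0.51435518 0.45658931 0.067     ]
jug [0.50382062 0.47789662 0.067     ]
{"translation":[0.0427, -0.0302, -0.0036],"delta_rot":[0.008, 0.0212, -0.081],"jaw":0.0},
{"translation":[0.0451, -0.0267, -0.0024],"delta_rot":[0.0079, 0.0211, -0.0811],"jaw":0.0},
{"translation":[0.0471, -0.023, -0.0013],"delta_rot":[0.008, 0.0212, -0.081],"jaw":0.0},
{"translation":[0.0489, -0.0191, -0.0],"delta_rot":[0.008, 0.0212, -0.0811],"jaw":0.0},
{"translation":[0.0502, -0.015, 0.0011],"delta_rot":[0.0079, 0.0211, -0.081],"jaw":0.0},
{"translation":[0.0513, -0.011, 0.0023],"delta_rot":[0.008, 0.0212, -0.081],"jaw":0.0},
{"translation":[0.0519, -0.0067, 0.0035],"delta_rot":[0.0079, 0.0212, -0.0811],"jaw":0.0},
{"translation":[0.0521, -0.0025, 0.0046],"delta_rot":[0.008, 0.0211, -0.081],"jaw":0.0},
{"translation":[0.0522, 0.0018, 0.0057],"delta_rot":[0.008, 0.0212, -0.0811],"jaw":0.0},

{"translation":[0.0371, -0.0219, 0.0159],"delta_rot":[0.0161, -0.0, -0.0795],"jaw":0.0},
{"translation":[0.0387, -0.0187, 0.0162],"delta_rot":[0.0161, -0.0, -0.0796],"jaw":0.0},
{"translation":[0.04, -0.0153, 0.0166],"delta_rot":[0.0162, 0.0, -0.0795],"jaw":0.0},
{"translation":[0.0411, -0.0118, 0.0167],"delta_rot":[0.0161, -0.0, -0.0795],"jaw":0.0},
{"translation":[0.0419, -0.0082, 0.0169],"delta_rot":[0.0161, -0.0, -0.0796],"jaw":0.0},
{"translation":[0.0425, -0.0046, 0.017],"delta_rot":[0.0161, -0.0, -0.0795],"jaw":0.0},
{"translation":[0.0426, -0.0009, 0.017],"delta_rot":[0.0161, -0.0, -0.0796],"jaw":0.0},
{"translation":[0.0426, 0.0028, 0.017],"delta_rot":[0.0162, -0.0, -0.0795],"jaw":0.0},
{"translation":[0.0422, 0.0064, 0.017],"delta_rot":[0.0161, -0.0, -0.0795],"jaw":0.0},
{"translation":[0.0415, 0.01, 0.0168],"delta_rot":[0.0161, -0.0, -0.0796],"jaw":0.0},
[0.46962168 0.25411038 0.14936911] [-0.07281255  0.18484544 -0.98006658]
```

drive_tool([
  {"translation": [0.043, -0.03, -0.004], "delta_rot": [0.008, 0.021, -0.081], "jaw": 0},
  {"translation": [0.045, -0.027, -0.002], "delta_rot": [0.008, 0.021, -0.081], "jaw": 0},
  {"translation": [0.047, -0.023, -0.001], "delta_rot": [0.008, 0.021, -0.081], "jaw": 0},
  {"translation": [0.049, -0.019, 0], "delta_rot": [0.008, 0.021, -0.081], "jaw": 0},
  {"translation": [0.05, -0.015, 0.001], "delta_rot": [0.008, 0.021, -0.081], "jaw": 0},
  {"translation": [0.051, -0.011, 0.002], "delta_rot": [0.008, 0.021, -0.081], "jaw": 0},
  {"translation": [0.052, -0.007, 0.003], "delta_rot": [0.008, 0.021, -0.081], "jaw": 0},
  {"translation": [0.052, -0.002, 0.005], "delta_rot": [0.008, 0.021, -0.081], "jaw": 0},
  {"translation": [0.052, 0.002, 0.006], "delta_rot": [0.008, 0.021, -0.081], "jaw": 0},
])

```text
time_s: 1.27
tool_pos: [0.5024, -0.1961, 0.2316]
tcp_rot: [0.839, 0.536, 0.083, -0.053]
wrist_force: [0.7, -0.6, 0.0]
width: 0.0854
finger_force: 0.0
```

drive_tool([
  {"translation": [0.037, -0.022, 0.016], "delta_rot": [0.016, 0, -0.0795], "jaw": 0},
  {"translation": [0.039, -0.019, 0.016], "delta_rot": [0.016, 0, -0.0795], "jaw": 0},
  {"translation": [0.04, -0.015, 0.0165], "delta_rot": [0.016, 0, -0.0795], "jaw": 0},
  {"translation": [0.041, -0.012, 0.0165], "delta_rot": [0.016, 0, -0.0795], "jaw": 0},
  {"translation": [0.042, -0.008, 0.017], "delta_rot": [0.016, 0, -0.0795], "jaw": 0},
  {"translation": [0.0425, -0.0045, 0.017], "delta_rot": [0.016, 0, -0.0795], "jaw": 0},
  {"translation": [0.0425, -0.001, 0.017], "delta_rot": [0.016, 0, -0.0795], "jaw": 0},
  {"translation": [0.0425, 0.003, 0.017], "delta_rot": [0.016, 0, -0.0795], "jaw": 0},
  {"translation": [0.042, 0.0065, 0.017], "delta_rot": [0.016, 0, -0.0795], "jaw": 0},
  {"translation": [0.0415, 0.01, 0.017], "delta_rot": [0.016, 0, -0.0795], "jaw": 0},
  {"translation": [0, 0, 0], "delta_rot": [0, 0, 0], "jaw": 0},
  {"translation": [0, 0, 0], "delta_rot": [0, 0, 0], "jaw": 0},
])

```text
time_s: 2.78
tool_pos: [0.4705, 0.2522, 0.1481]
tcp_rot: [0.561, 0.822, 0.055, -0.082]
wrist_force: [0.2, -0.4, -0.1]
width: 0.0856
finger_force: 0.0
```

```bash
python3 - <<'E'
from h import *
from plant import r,snapshot
s=r.read_state();w=snapshot("wrist");pickle.dump((s,w),open("w1.pkl","wb"))
cv2.imwrite("pics/w1.png",w["color"]);print(s["time_s"],s["tool_pos"],R.from_quat(s["tcp_rot"]).as_matrix().round(3),np.round(s["joints"],2),s["wrist_force"])
T=np.eye(4);T[:3,:3]=R.from_quat(s["tcp_rot"]).as_matrix();T[:3,3]=s["tool_pos"]
Pw=P(w["K"],T@w["T_tool_cam"])
u=np.array([np.cos(np.radians(-68.5)),np.sin(np.radians(-68.5)),0]);l=np.array([-u[1],u[0],0]);o=np.array([.5113,.1483,.004])
for n,q in dict(tip=(50,0,0),grip=(-128,0,75.5),end=(-206,0,91),fl=(50,34,2),fr=(50,-34,2),bl=(-50,34,2)).items():
    X=o+(u*q[0]+l*q[1]+np.array([0,0,q[2]]))/1000;v=Pw@[*X,1];print(n,X.round(4),(v[:2]/v[2]).round(1))
E
```

```text
2.775 [0.47046276 0.25222154 0.14807435] [[-0.358  0.931 -0.073]
 [ 0.913  0.365  0.182]
 [ 0.196 -0.001 -0.981]] [ 0.38  0.19 -0.85  1.8  -0.06  1.2  -0.07] [ 0.21910973 -0.39382919 -0.06413614]
tip [0.5296 0.1018 0.004 ] [321.2 346.2]
grip [0.4644 0.2674 0.0795] [320.8 195.5]
end [0.4358 0.34   0.095 ] [320.6  96. ]
fl [0.5613 0.1142 0.006 ] [351.1 347.2]
fr [0.498  0.0893 0.006 ] [291.4 347.2]
bl [0.5246 0.2073 0.006 ] [351.7 261.1]
```

View pics/w1.png

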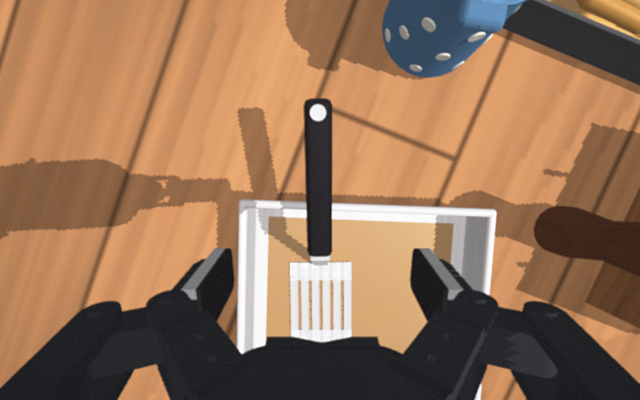

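The wrist view has the handle end at (318,100), the handle front at (320,255) and the blade back corner at (351,263). That is within 3–4 px of the predictions, so I can descend and grasp.

drive_tool([
  {"translation": [0.002, -0.001, 0.02], "delta_rot": [0, 0, -0.01], "jaw": 0},
  {"translation": [0, 0, 0.025], "delta_rot": [0, 0, 0], "jaw": 0},
  {"translation": [0, 0, 0.025], "delta_rot": [0, 0, 0], "jaw": 0},
  {"translation": [0, 0, 0.0185], "delta_rot": [0, 0, 0], "jaw": 0},
  {"translation": [0, 0, 0], "delta_rot": [0, 0, 0], "jaw": 0},
  {"translation": [0, 0, 0], "delta_rot": [0, 0, 0], "jaw": 0},
], newtons=30)

```text
time_s: 3.58
tool_pos: [0.4633, 0.2703, 0.0628]
tcp_rot: [0.557, 0.825, 0.056, -0.081]
wrist_force: [-1.0, -0.3, 0.1]
width: 0.0858
finger_force: 0.0
```

drive_tool([
  {"translation": [0, 0, 0], "delta_rot": [0, 0, 0], "jaw": 0.4},
  {"translation": [0, 0, 0], "delta_rot": [0, 0, 0], "jaw": 0.6},
  {"translation": [0, 0, 0], "delta_rot": [0, 0, 0], "jaw": 0.7},
  {"translation": [0, 0, 0], "delta_rot": [0, 0, 0], "jaw": 0.8},
  {"translation": [0, 0, 0], "delta_rot": [0, 0, 0], "jaw": 1},
  {"translation": [0, 0, 0], "delta_rot": [0, 0, 0], "jaw": 1},
  {"translation": [0, 0, 0], "delta_rot": [0, 0, 0], "jaw": 1},
  {"translation": [0, 0, 0], "delta_rot": [0, 0, 0], "jaw": 1},
], newtons=30)

```text
time_s: 4.58
tool_pos: [0.4625, 0.2704, 0.062]
tcp_rot: [0.556, 0.825, 0.056, -0.081]
wrist_force: [0.2, 0.1, 0.4]
width: -0.0001
finger_force: 0.0
```

drive_tool([
  {"translation": [0, 0, 0], "delta_rot": [0, 0, 0], "jaw": 1},
  {"translation": [0, 0, 0], "delta_rot": [0, 0, 0], "jaw": 1},
  {"translation": [0, 0, 0], "delta_rot": [0, 0, 0], "jaw": 1},
], newtons=100)

```text
time_s: 4.95
tool_pos: [0.4625, 0.2705, 0.062]
tcp_rot: [0.556, 0.825, 0.056, -0.081]
wrist_force: [0.8, 0.1, -0.2]
width: 0.0
finger_force: 0.0
```

```bash
cat >>h.py <<'E'
def look(tag):
    from plant import r,snapshot
    s=r.read_state();d={n:snapshot(n) for n in("scene","side","wrist")};pickle.dump((s,d),open(tag+".pkl","wb"))
    def crop(n,x0,y0,w,h,f):
        im=cv2.resize(d[n]["color"][y0:y0+h,x0:x0+w],None,fx=f,fy=f,interpolation=cv2.INTER_CUBIC)
        for i in range(0,w,20): cv2.putText(im,str(x0+i),(i*f,10),0,.35,(0,255,255),1);cv2.line(im,(i*f,12),(i*f,18),(0,255,255),1)
        for i in range(0,h,20): cv2.putText(im,str(y0+i),(8,i*f+4),0,.35,(0,255,255),1);cv2.line(im,(0,i*f),(6,i*f),(0,255,255),1)
        return im
    print(s["time_s"],np.round(s["tool_pos"],4),"fwd yaw",np.degrees(np.arctan2(*(-R.from_quat(s["tcp_rot"]).as_matrix()[[1,0],0]))).round(2),"pitch",np.round(R.from_quat(s["tcp_rot"]).as_matrix()[2,0],3),"roll",np.round(R.from_quat(s["tcp_rot"]).as_matrix()[2,1],3),s["width"],s["finger_force"],np.round(s["wrist_force"],2),np.round(s["joints"],2))
    return s,d,crop
E
python3 - <<'E'
from h import *
s,d,crop=look("g1")
cv2.imwrite("pics/g1.png",np.hstack([crop("scene",250,125,100,125,4),crop("side",285,165,100,125,4)]))
E
```

```text
4.95 [0.4625 0.2705 0.062 ] fwd yaw -67.97 pitch 0.196 roll 0.002 2.3191270226903504e-06 0.0 [ 0.78  0.08 -0.16] [ 0.31  0.29 -0.84  1.89  0.02  1.02 -0.13]
```

View pics/g1.png

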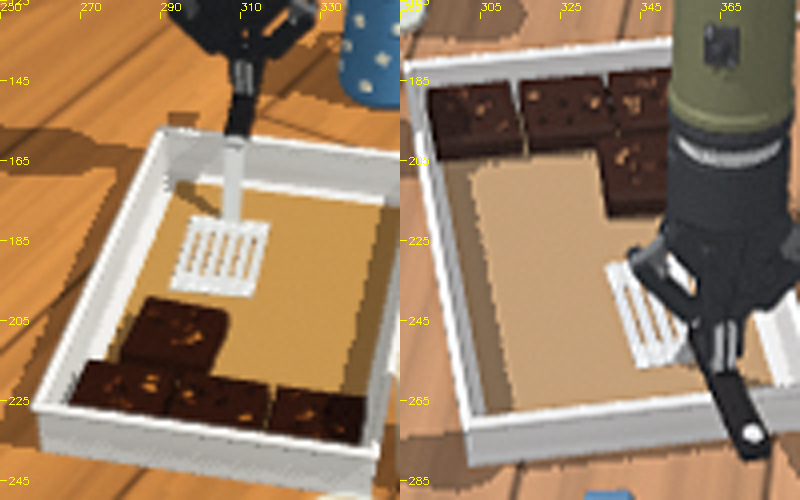

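The gripper shut fully (width 0) with no contact, so it missed the handle. I'll check where the fingertips really are against the handle.

```bash
python3 - <<'E'
from h import *
s,d=pickle.load(open("g1.pkl","rb"))
Rt=R.from_quat(s["tcp_rot"]);t=np.array(s["tool_pos"])
T=np.eye(4);T[:3,:3]=Rt.as_matrix();T[:3,3]=t
big=[]
for n,(x0,y0,w,h),f in(("scene",(280,118,60,60),7),("side",(330,210,60,75),6),("wrist",(220,60,200,260),2)):
    Tc=d[n]["pose"] if n!="wrist" else T@d[n]["T_tool_cam"];Pm=P(d[n]["K"],Tc)
    im=cv2.resize(d[n]["color"][y0:y0+h,x0:x0+w],None,fx=f,fy=f,interpolation=cv2.INTER_CUBIC)
    for c,X in(((0,0,255),t),((0,255,0),t-Rt.apply([0,0,.0187])),((255,0,255),[.4644,.2674,.0795]),((255,255,0),[.4358,.34,.095])):
        v=Pm@[*X,1];v=v[:2]/v[2];print(n,v.round(1));cv2.circle(im,tuple(((v-[x0,y0])*f).astype(int)),3,c,-1)
    big.append(cv2.resize(im,None,fx=270/im.shape[1],fy=270/im.shape[1]))
H=max(b.shape[0] for b in big);big=[cv2.copyMakeBorder(b,0,H-b.shape[0],0,0,0) for b in big]
im=np.hstack(big);print(im.shape);cv2.imwrite("pics/g2.png",cv2.resize(im,(800,int(im.shape[0]*800/im.shape[1]))))
E
```

```text
scene [311.1 153.3]
scene [310.9 149.5]
scene [311.1 149.7]
scene [314.6 134.6]
side [364.4 264.9]
side [364.6 259.4]
side [364.3 259.7]
side [372.9 279.5]
wrist [320.6 229.3]
wrist [320.5 241.7]
wrist [321.7 241.2]
wrist [323.2  91.3]
(351, 810, 3)
```

View pics/g2.png

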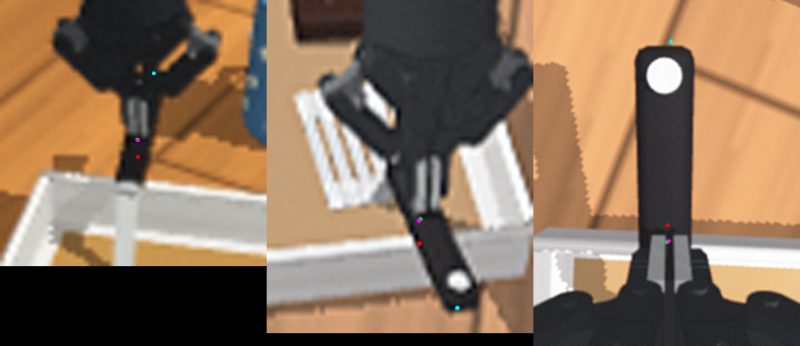

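Both outside views show the shut fingertips ending on top of the handle. That is about 25–27 mm short of the reported TCP (the red dot), and the error lies along the tool axis only. I'll open, go about 26 mm deeper while watching the force, then close lightly.

drive_tool([
  {"translation": [0, 0, -0.01], "delta_rot": [0, 0, 0], "jaw": 0},
  {"translation": [0, 0, 0], "delta_rot": [0, 0, 0], "jaw": 0},
  {"translation": [0, 0, 0], "delta_rot": [0, 0, 0], "jaw": 0},
  {"translation": [0, 0, 0], "delta_rot": [0, 0, 0], "jaw": 0},
  {"translation": [0, 0, 0], "delta_rot": [0, 0, 0], "jaw": 0},
  {"translation": [0, 0, 0.012], "delta_rot": [0, 0, 0], "jaw": 0},
  {"translation": [0, 0, 0.012], "delta_rot": [0, 0, 0], "jaw": 0},
  {"translation": [0, 0, 0], "delta_rot": [0, 0, 0], "jaw": 0},
], newtons=30)

```text
time_s: 6.1
tool_pos: [0.46, 0.2729, 0.0467]
tcp_rot: [0.556, 0.825, 0.055, -0.083]
wrist_force: [-0.4, 0.4, 0.2]
width: 0.0852
finger_force: 0.0
```

drive_tool([
  {"translation": [0, 0, 0.006], "delta_rot": [0, 0, 0], "jaw": 0},
  {"translation": [0, 0, 0.006], "delta_rot": [0, 0, 0], "jaw": 0},
  {"translation": [0, 0, 0], "delta_rot": [0, 0, 0], "jaw": 0},
])

```text
time_s: 6.48
tool_pos: [0.4602, 0.2752, 0.0361]
tcp_rot: [0.556, 0.825, 0.056, -0.082]
wrist_force: [-1.0, 0.2, -0.2]
width: 0.0856
finger_force: 0.0
```

drive_tool([
  {"translation": [0, 0, 0], "delta_rot": [0, 0, 0], "jaw": 0.4},
  {"translation": [0, 0, 0], "delta_rot": [0, 0, 0], "jaw": 0.6},
  {"translation": [0, 0, 0], "delta_rot": [0, 0, 0], "jaw": 0.7},
  {"translation": [0, 0, 0], "delta_rot": [0, 0, 0], "jaw": 0.8},
  {"translation": [0, 0, 0], "delta_rot": [0, 0, 0], "jaw": 1},
  {"translation": [0, 0, 0], "delta_rot": [0, 0, 0], "jaw": 1},
  {"translation": [0, 0, 0], "delta_rot": [0, 0, 0], "jaw": 1},
], newtons=30)

```text
time_s: 7.35
tool_pos: [0.4607, 0.2753, 0.0366]
tcp_rot: [0.556, 0.825, 0.056, -0.081]
wrist_force: [-0.2, -0.4, 0.6]
width: 0.0212
finger_force: 34.5
```

```bash
python3 - <<'E'
from h import *
s,d,crop=look("g3")
cv2.imwrite("pics/g3.png",np.hstack([crop("scene",270,118,65,100,6),crop("side",320,210,65,100,6)]))
E
```

```text
7.35 [0.4607 0.2753 0.0366] fwd yaw -67.96 pitch 0.196 roll 0.002 0.021214153341867388 34.46003615856171 [-0.2  -0.42  0.63] [ 0.28  0.33 -0.83  1.91  0.05  0.97 -0.16]
```

Gripped: width 21.2 mm, as expected for the 22 mm handle, and 34 N. Now I'll tighten the grip and plan the slide in the turner's own frame.

```bash
cat >>h.py <<'E'
def W(tip,yaw,pitch=0.,roll=0.):   # turner pose from its tip (world) and angles (deg); pitch + = nose down
    r_=R.from_euler("ZYX",[yaw,pitch,roll],degrees=True);T=np.eye(4);T[:3,:3]=r_.as_matrix();T[:3,3]=np.array(tip)-r_.apply([.05,0,0]);return T
def tool(s):
    T=np.eye(4);T[:3,:3]=R.from_quat(s["tcp_rot"]).as_matrix();T[:3,3]=s["tool_pos"];return T
def tin(x,y,z=.004):
    c,s_=np.cos(.3360),np.sin(.3360);return np.array([.5705+c*x-s_*y,.1025+s_*x+c*y,z])
def wrows(G,W0,W1,n,nd=4):
    sl=Slerp([0,1],R.from_matrix([W0[:3,:3],W1[:3,:3]]));T=W0@np.linalg.inv(G)
    for i in range(1,n+1):
        Wi=np.eye(4);Wi[:3,:3]=sl(i/n).as_matrix()
        tp=lambda A:A[:3,3]+A[:3,:3]@[.05,0,0]
        Wi[:3,3]=tp(W0)+(tp(W1)-tp(W0))*i/n-Wi[:3,:3]@[.05,0,0]
        D=np.linalg.inv(T)@Wi@np.linalg.inv(G);t=np.round(D[:3,3],nd);w=np.round(R.from_matrix(D[:3,:3]).as_rotvec(),nd)
        print('{"translation":%s,"delta_rot":%s,"jaw":1},'%(t.tolist(),w.tolist()))
        E=np.eye(4);E[:3,:3]=R.from_rotvec(w).as_matrix();E[:3,3]=t;T=T@E
    return T@G
E
python3 - <<'E'
from h import *
s,d=pickle.load(open("g3.pkl","rb"))
W0=W([.5296,.1018,.004],-68.1);G=np.linalg.inv(tool(s))@W0;np.save("G.npy",G)
print(tin(-.0388,.0128))
Wa=wrows(G,W0,W(tin(-.045,-.015,.0037),-70.6,1.0),6)
print()
wrows(G,Wa,W(tin(-.046,-.109,.0035),-70.6,1.0),18)
E
```

```text
[0.52964932 0.10179136 0.004     ]
{"translation":[-0.0045, 0.0001, -0.0014],"delta_rot":[-0.0015, 0.0029, 0.0071],"jaw":1},
{"translation":[-0.0045, 0.0001, -0.0014],"delta_rot":[-0.0015, 0.0029, 0.0071],"jaw":1},
{"translation":[-0.0045, 0.0002, -0.0015],"delta_rot":[-0.0015, 0.0029, 0.0072],"jaw":1},
{"translation":[-0.0046, 0.0002, -0.0014],"delta_rot":[-0.0015, 0.0029, 0.0071],"jaw":1},
{"translation":[-0.0045, 0.0003, -0.0015],"delta_rot":[-0.0015, 0.0029, 0.0071],"jaw":1},
{"translation":[-0.0045, 0.0002, -0.0014],"delta_rot":[-0.0015, 0.0029, 0.0071],"jaw":1},

{"translation":[-0.0051, -0.0001, -0.0011],"delta_rot":[0.0, -0.0, 0.0],"jaw":1},
{"translation":[-0.0051, -0.0001, -0.0011],"delta_rot":[0.0, -0.0, 0.0],"jaw":1},
{"translation":[-0.0051, -0.0, -0.0011],"delta_rot":[0.0, -0.0, 0.0],"jaw":1},
{"translation":[-0.0051, -0.0001, -0.0011],"delta_rot":[0.0, -0.0, 0.0],"jaw":1},
{"translation":[-0.0051, -0.0001, -0.0011],"delta_rot":[0.0, -0.0, 0.0],"jaw":1},
{"translation":[-0.0051, -0.0001, -0.0011],"delta_rot":[0.0, -0.0, 0.0],"jaw":1},
{"translation":[-0.0051, -0.0, -0.0
[... 239 characters left out ...]
1, -0.0011],"delta_rot":[0.0, -0.0, 0.0],"jaw":1},
{"translation":[-0.0051, -0.0, -0.0011],"delta_rot":[0.0, -0.0, 0.0],"jaw":1},
{"translation":[-0.0052, -0.0001, -0.0011],"delta_rot":[0.0, -0.0, 0.0],"jaw":1},
{"translation":[-0.0051, -0.0001, -0.0011],"delta_rot":[0.0, -0.0, 0.0],"jaw":1},
{"translation":[-0.0051, -0.0001, -0.0011],"delta_rot":[0.0, -0.0, 0.0],"jaw":1},
{"translation":[-0.0051, -0.0001, -0.0011],"delta_rot":[0.0, -0.0, 0.0],"jaw":1},
{"translation":[-0.0051, -0.0, -0.0011],"delta_rot":[0.0, -0.0, 0.0],"jaw":1},
{"translation":[-0.0051, -0.0001, -0.0011],"delta_rot":[0.0, -0.0, 0.0],"jaw":1},
{"translation":[-0.0051, -0.0001, -0.0011],"delta_rot":[0.0, -0.0, 0.0],"jaw":1},
```

drive_tool([
  {"translation": [0, 0, 0], "delta_rot": [0, 0, 0], "jaw": 1},
  {"translation": [0, 0, 0], "delta_rot": [0, 0, 0], "jaw": 1},
  {"translation": [0, 0, 0], "delta_rot": [0, 0, 0], "jaw": 1},
], newtons=110)

```text
time_s: 7.88
tool_pos: [0.4607, 0.2753, 0.0366]
tcp_rot: [0.556, 0.825, 0.056, -0.081]
wrist_force: [-0.2, 0.4, 1.8]
width: 0.0198
finger_force: 109.6
```

View pics/g3.png

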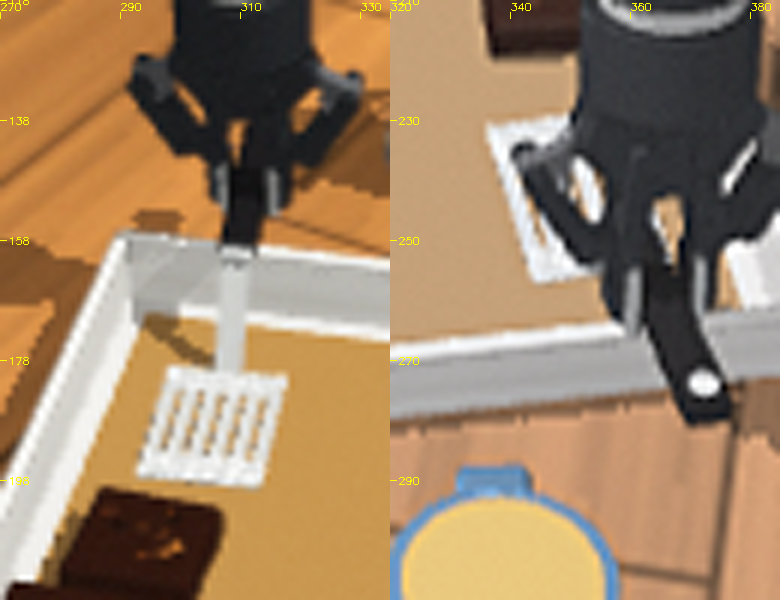

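The handle sits squarely between the pads. First slide step: align the blade, tip it slightly nose-down, and go forward 28 mm.

drive_tool([
  {"translation": [-0.0045, 0.0002, -0.0014], "delta_rot": [-0.0015, 0.003, 0.007], "jaw": 1},
  {"translation": [-0.0045, 0.0002, -0.0014], "delta_rot": [-0.0015, 0.003, 0.007], "jaw": 1},
  {"translation": [-0.0045, 0.0002, -0.0014], "delta_rot": [-0.0015, 0.003, 0.007], "jaw": 1},
  {"translation": [-0.0045, 0.0002, -0.0014], "delta_rot": [-0.0015, 0.003, 0.007], "jaw": 1},
  {"translation": [-0.0045, 0.0002, -0.0014], "delta_rot": [-0.0015, 0.003, 0.007], "jaw": 1},
  {"translation": [-0.0045, 0.0002, -0.0014], "delta_rot": [-0.0015, 0.003, 0.007], "jaw": 1},
  {"translation": [0, 0, 0], "delta_rot": [0, 0, 0], "jaw": 1},
  {"translation": [0, 0, 0], "delta_rot": [0, 0, 0], "jaw": 1},
])

```text
time_s: 8.88
tool_pos: [0.472, 0.2485, 0.039]
tcp_rot: [0.574, 0.812, 0.062, -0.087]
wrist_force: [1.2, 0.1, -0.2]
width: 0.0197
finger_force: 109.6
```

```bash
python3 - <<'E'
from h import *
s,d,crop=look("p1")
Wn=tool(s)@np.load("G.npy");t=Wn[:3,3]+Wn[:3,:3]@[.05,0,0];c=.336
v=t-[.5705,.1025,0];print("tip tin",(v[0]*np.cos(c)+v[1]*np.sin(c)).round(4),(-v[0]*np.sin(c)+v[1]*np.cos(c)).round(4),t[2].round(4),R.from_matrix(Wn[:3,:3]).as_euler("ZYX",degrees=True).round(2),np.round(s["ft_torque"],2))
E
```

```text
8.875 [0.472  0.2485 0.039 ] fwd yaw -70.47 pitch 0.213 roll 0.001 0.0196929628615832 109.6391236782074 [ 1.16  0.12 -0.15] [ 0.35  0.32 -0.82  1.92  0.02  0.98 -0.11]
tip tin -0.0452 -0.0157 0.0032 [-7.06e+01  9.80e-01 -3.00e-02] [-0.55 -0.2  -0.03]
```

drive_tool([
  {"translation": [-0.005, 0, -0.0006], "delta_rot": [0, 0, 0], "jaw": 1},
  {"translation": [-0.005, 0, -0.0006], "delta_rot": [0, 0, 0], "jaw": 1},
  {"translation": [-0.005, 0, -0.0011], "delta_rot": [0, 0, 0], "jaw": 1},
  {"translation": [-0.005, 0, -0.0011], "delta_rot": [0, 0, 0], "jaw": 1},
  {"translation": [-0.005, 0, -0.0011], "delta_rot": [0, 0, 0], "jaw": 1},
  {"translation": [-0.005, 0, -0.0011], "delta_rot": [0, 0, 0], "jaw": 1},
])

```text
time_s: 9.78
tool_pos: [0.4819, 0.221, 0.0385]
tcp_rot: [0.573, 0.812, 0.063, -0.088]
wrist_force: [-2.0, 4.4, 3.1]
width: 0.0195
finger_force: 109.9
```

drive_tool([
  {"translation": [-0.005, 0, -0.0011], "delta_rot": [0, 0, 0], "jaw": 1},
  {"translation": [-0.005, 0, -0.0011], "delta_rot": [0, 0, 0], "jaw": 1},
  {"translation": [-0.005, 0, -0.0011], "delta_rot": [0, 0, 0], "jaw": 1},
  {"translation": [-0.005, 0, -0.0011], "delta_rot": [0, 0, 0], "jaw": 1},
  {"translation": [0, 0, 0], "delta_rot": [0, 0, 0], "jaw": 1},
])

```text
time_s: 10.4
tool_pos: [0.4892, 0.2007, 0.0382]
tcp_rot: [0.574, 0.812, 0.063, -0.087]
wrist_force: [-1.9, 2.1, 2.3]
width: 0.0199
finger_force: 109.9
```

```bash
cat >>h.py <<'E'
def where(s,G):
    Wn=tool(s)@G;t=Wn[:3,3]+Wn[:3,:3]@[.05,0,0];c=.336
    v=t-[.5705,.1025,0];print("tip tin",(v[0]*np.cos(c)+v[1]*np.sin(c)).round(4),(-v[0]*np.sin(c)+v[1]*np.cos(c)).round(4),t[2].round(4),R.from_matrix(Wn[:3,:3]).as_euler("ZYX",degrees=True).round(2),np.round(s["ft_torque"],2))
E
python3 - <<'E'
from h import *
s,d,crop=look("p2");where(s,np.load("G.npy"))
cv2.imwrite("pics/p2.png",np.hstack([crop("scene",250,150,100,100,4),crop("side",285,165,100,100,4)]))
E
```

```text
10.4 [0.4892 0.2007 0.0382] fwd yaw -70.47 pitch 0.214 roll 0.002 0.019888666871021702 109.85293865203857 [-1.87  2.1   2.31] [ 0.42  0.32 -0.8   1.91  0.01  1.   -0.02]
tip tin -0.0448 -0.0666 0.0024 [-7.06e+01  1.01e+00 -1.00e-02] [ 0.17 -0.01  0.  ]
```

Pressing lightly at about 4 N and sliding normally. I'll continue to about tin y = -109.

drive_tool([
  {"translation": [-0.005, 0, -0.0011], "delta_rot": [0, 0, 0], "jaw": 1},
  {"translation": [-0.005, 0, -0.0011], "delta_rot": [0, 0, 0], "jaw": 1},
  {"translation": [-0.005, 0, -0.0011], "delta_rot": [0, 0, 0], "jaw": 1},
  {"translation": [-0.005, 0, -0.0011], "delta_rot": [0, 0, 0], "jaw": 1},
  {"translation": [-0.005, 0, -0.0011], "delta_rot": [0, 0, 0], "jaw": 1},
])

```text
time_s: 11.18
tool_pos: [0.4969, 0.1783, 0.0386]
tcp_rot: [0.573, 0.812, 0.063, -0.088]
wrist_force: [-2.4, 4.3, 3.4]
width: 0.0192
finger_force: 109.9
```

drive_tool([
  {"translation": [-0.005, 0, -0.0011], "delta_rot": [0, 0, 0], "jaw": 1},
  {"translation": [-0.005, 0, -0.0011], "delta_rot": [0, 0, 0], "jaw": 1},
  {"translation": [-0.004, 0, -0.0009], "delta_rot": [0, 0, 0], "jaw": 1},
  {"translation": [0, 0, 0], "delta_rot": [0, 0, 0], "jaw": 1},
])

```text
time_s: 11.68
tool_pos: [0.5021, 0.1639, 0.0384]
tcp_rot: [0.573, 0.812, 0.063, -0.088]
wrist_force: [-1.6, 4.7, 2.3]
width: 0.0198
finger_force: 109.9
```

```bash
python3 - <<'E'
from h import *
s,d,crop=look("p3");where(s,np.load("G.npy"))
cv2.imwrite("pics/p3.png",np.hstack([crop("scene",250,150,100,100,4),crop("side",285,165,100,100,4)]))
E
```

```text
11.675 [0.5021 0.1639 0.0384] fwd yaw -70.42 pitch 0.215 roll 0.002 0.019768779852302337 109.86501216888428 [-1.65  4.73  2.34] [ 0.47  0.33 -0.78  1.9   0.02  1.01  0.06]
tip tin -0.0446 -0.1055 0.0023 [-7.055e+01  1.060e+00 -2.000e-02] [ 0.4   0.07 -0.  ]
```

View pics/p3.png

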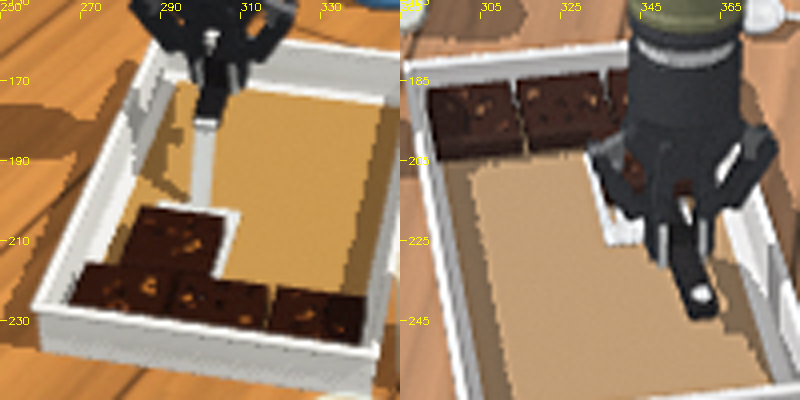

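The blade is under the piece, and the row is still at the wall. The blade shows on the piece's right (+x) side, with its corner at scene px (310,202) and the piece's top corner at (305,204). I'll check how far off-centre that is.

```bash
python3 - <<'E'
from h import *
s,d=pickle.load(open("p3.pkl","rb"));c=.336
K,T=d["scene"]["K"],d["scene"]["pose"]
for n,q,z in(("piece br",(222,216),.034),("piece bl",(142,206),.034),("piece fr",(213,277),.034),("blade br",(240,211),.0075),("blade bl",(158,203),.0075)):
    u=np.array([250,150])+(np.array(q)+.5)/4-.5;v=T[:3,:3]@np.diag([1,-1,-1])@np.linalg.inv(K)@[*u,1];X=T[:3,3]+v*(z-T[2,3])/v[2]-[.5705,.1025,0]
    print(n,(X[0]*np.cos(c)+X[1]*np.sin(c)).round(4),(-X[0]*np.sin(c)+X[1]*np.cos(c)).round(4))
E
```

```text
piece br -0.0164 -0.0442
piece bl -0.0798 -0.0446
piece fr -0.0082 -0.1128
blade br -0.0106 -0.0051
blade bl -0.0773 -0.0083
```

Piece centre is at tin x ≈ -47 and the blade at -44, which is near enough. Its far edge is at y ≈ -112, so I'll go 6 mm further and then lift.

drive_tool([
  {"translation": [-0.003, 0, -0.0006], "delta_rot": [0, 0, 0], "jaw": 1},
  {"translation": [-0.003, 0, -0.0006], "delta_rot": [0, 0, 0], "jaw": 1},
  {"translation": [0, 0, 0], "delta_rot": [0, 0, 0], "jaw": 1},
])

```text
time_s: 12.2
tool_pos: [0.5041, 0.1582, 0.0383]
tcp_rot: [0.573, 0.812, 0.063, -0.088]
wrist_force: [-2.6, 4.5, 3.5]
width: 0.0198
finger_force: 109.9
```

```bash
python3 - <<'E'
from h import *
s,d,crop=look("p4");G=np.load("G.npy");where(s,G);W0=tool(s)@G
t=W0[:3,3]+W0[:3,:3]@[.05,0,0]
Wa=wrows(G,W0,W(t+[0,0,.012],-70.5,-1.5),5);print()
Wb=wrows(G,Wa,W(t+[0,0,.146],-70.5,-1.5),12)
E
```

```text
12.2 [0.5041 0.1582 0.0383] fwd yaw -70.42 pitch 0.214 roll 0.002 0.019849994798846225 109.88250017166138 [-2.56  4.49  3.52] [ 0.48  0.33 -0.77  1.9   0.02  1.02  0.07]
tip tin -0.0445 -0.1116 0.0022 [-7.055e+01  1.060e+00 -2.000e-02] [0.52 0.1  0.05]
{"translation":[0.0005, -0.0, -0.0007],"delta_rot":[-0.0, -0.0089, -0.0002],"jaw":1},
{"translation":[0.0004, -0.0001, -0.0006],"delta_rot":[-0.0, -0.0089, -0.0002],"jaw":1},
{"translation":[0.0004, -0.0, -0.0007],"delta_rot":[-0.0, -0.009, -0.0002],"jaw":1},
{"translation":[0.0004, -0.0, -0.0006],"delta_rot":[-0.0, -0.0089, -0.0002],"jaw":1},
{"translation":[0.0004, -0.0001, -0.0007],"delta_rot":[-0.0, -0.0089, -0.0002],"jaw":1},

{"translation":[0.0019, 0.0, -0.011],"delta_rot":[-0.0, -0.0, -0.0],"jaw":1},
{"translation":[0.0019, 0.0, -0.011],"delta_rot":[-0.0, -0.0, -0.0],"jaw":1},
{"translation":[0.0019, 0.0001, -0.011],"delta_rot":[-0.0, -0.0, -0.0],"jaw":1},
{"translation":[0.0019, -0.0, -0.011],"delta_rot":[-0.0, -0.0, -0.0],"jaw":1},
{"translation":[0.0019, 0.0, -0.011],"delta_rot":[-0.0, -0.0, -0.0],"jaw":1},
{"translation":[0.0019, 0.0, -0.011],"delta_rot":[-0.0, -0.0, -0.0],"jaw":1},
{"translation":[0.002, 0.0001, -0.011],"delta_rot":[-0.0, -0.0, -0.0],"jaw":1},
{"translation":[0.0019, -0.0, -0.011],"delta_rot":[-0.0, -0.0, -0.0],"jaw":1},
{"translation":[0.0019, 0.0, -0.011],"delta_rot":[-0.0, -0.0, -0.0],"jaw":1},
{"translation":[0.0019, 0.0, -0.011],"delta_rot":[-0.0, -0.0, -0.0],"jaw":1},
{"translation":[0.0019, 0.0, -0.011],"delta_rot":[-0.0, -0.0, -0.0],"jaw":1},
{"translation":[0.0019, 0.0001, -0.011],"delta_rot":[-0.0, -0.0, -0.0],"jaw":1},
```

drive_tool([
  {"translation": [0.0004, 0, -0.0007], "delta_rot": [0, -0.009, 0], "jaw": 1},
  {"translation": [0.0004, 0, -0.0007], "delta_rot": [0, -0.009, 0], "jaw": 1},
  {"translation": [0.0004, 0, -0.0007], "delta_rot": [0, -0.009, 0], "jaw": 1},
  {"translation": [0.0004, 0, -0.0007], "delta_rot": [0, -0.009, 0], "jaw": 1},
  {"translation": [0.0004, 0, -0.0007], "delta_rot": [0, -0.009, 0], "jaw": 1},
  {"translation": [0.001, 0, -0.005], "delta_rot": [0, 0, 0], "jaw": 1},
  {"translation": [0.001, 0, -0.005], "delta_rot": [0, 0, 0], "jaw": 1},
  {"translation": [0.001, 0, -0.006], "delta_rot": [0, 0, 0], "jaw": 1},
  {"translation": [0.001, 0, -0.006], "delta_rot": [0, 0, 0], "jaw": 1},
  {"translation": [0, 0, 0], "delta_rot": [0, 0, 0], "jaw": 1},
])

```text
time_s: 13.6
tool_pos: [0.5042, 0.1596, 0.0652]
tcp_rot: [0.575, 0.814, 0.05, -0.069]
wrist_force: [-1.6, 3.1, -3.2]
width: 0.0199
finger_force: 109.1
```

```bash
python3 - <<'E'
from h import *
s,d,crop=look("p5");where(s,np.load("G.npy"))
cv2.imwrite("pics/p5.png",np.hstack([crop("scene",250,150,100,100,4),crop("side",285,165,100,100,4)]))
E
```

```text
13.6 [0.5042 0.1596 0.0652] fwd yaw -70.42 pitch 0.17 roll 0.003 0.0199105337692546 109.10390496253967 [-1.63  3.06 -3.2 ] [ 0.46  0.28 -0.78  1.88  0.03  1.06  0.03]
tip tin -0.044 -0.1116 0.0376 [-7.057e+01 -1.550e+00  6.000e-02] [0.78 0.43 0.02]
```

drive_tool([
  {"translation": [0.002, 0, -0.009], "delta_rot": [0, 0, 0], "jaw": 1},
  {"translation": [0.002, 0, -0.01], "delta_rot": [0, 0, 0], "jaw": 1},
  {"translation": [0.002, 0, -0.011], "delta_rot": [0, 0, 0], "jaw": 1},
  {"translation": [0.002, 0, -0.011], "delta_rot": [0, 0, 0], "jaw": 1},
  {"translation": [0.002, 0, -0.011], "delta_rot": [0, 0, 0], "jaw": 1},
  {"translation": [0.002, 0, -0.011], "delta_rot": [0, 0, 0], "jaw": 1},
  {"translation": [0.002, 0, -0.011], "delta_rot": [0, 0, 0], "jaw": 1},
  {"translation": [0.002, 0, -0.011], "delta_rot": [0, 0, 0], "jaw": 1},
  {"translation": [0.002, 0, -0.011], "delta_rot": [0, 0, 0], "jaw": 1},
  {"translation": [0.002, 0, -0.009], "delta_rot": [0, 0, 0], "jaw": 1},
  {"translation": [0, 0, 0], "delta_rot": [0, 0, 0], "jaw": 1},
])

```text
time_s: 15.12
tool_pos: [0.5035, 0.1611, 0.1721]
tcp_rot: [0.575, 0.814, 0.05, -0.069]
wrist_force: [-0.1, 0.3, -3.0]
width: 0.0197
finger_force: 109.3
```

```bash
python3 - <<'E'
from h import *
s,d,crop=look("p6");where(s,np.load("G.npy"))
cv2.imwrite("pics/p6.png",np.hstack([crop("scene",255,120,100,125,4),crop("side",285,150,100,125,4)]))
E
```

```text
15.125 [0.5035 0.1611 0.1721] fwd yaw -70.42 pitch 0.17 roll 0.003 0.019674511942584315 109.26077842712402 [-0.06  0.3  -3.03] [ 0.5   0.16 -0.8   1.76 -0.06  1.27  0.07]
tip tin -0.0441 -0.11 0.1446 [-70.57  -1.57   0.08] [ 0.02 -0.04 -0.05]
```

View pics/p6.png

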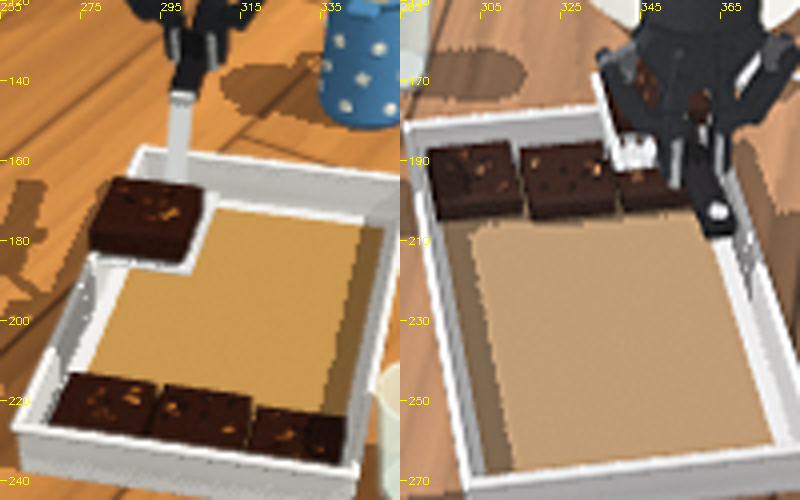

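The piece is lifted clear on the blade, with its top at scene px about (291,168) and a blade margin showing at the front and right. The three row pieces are still in the tin. I'll locate the piece on the blade, then plan the carry.

```bash
python3 - <<'E'
from h import *
s,d=pickle.load(open("p6.pkl","rb"));G=np.load("G.npy");W0=tool(s)@G
K,T=d["scene"]["K"],d["scene"]["pose"];iW=np.linalg.inv(W0)
for n,q,z in(("piece bl",(118,178),.029),("piece br",(203,188),.029),("piece fr top",(181,238),.029),("pc fr bot(4.5)",(180,262),.0065),("blade br",(218,193),.002),("blade fr",(190,272),.002),("handle front",(182,93),.067)):
    u=np.array([255,120])+(np.array(q)+.5)/4-.5;v=T[:3,:3]@np.diag([1,-1,-1])@np.linalg.inv(K)@[*u,1]
    o=iW[:3,:3]@T[:3,3]+iW[:3,3];v=iW[:3,:3]@v;print(n,((o+v*(z-o[2])/v[2])*1000).round(1))
# carry: piece at blade (px,0)
px,py=.018,-.003
def Wp(c,z,yaw,pitch):
    t=W([0,0,0],yaw,pitch);tt=np.array([*c,z])-t[:3,:3]@[px,py,.002];t[:3,3]=tt;return t
W1=Wp((.550,-.318),.155,0,-1.0);print("tool target",(W1@np.linalg.inv(G))[:3,3])
wrows(G,W0,W1,30,3)
E
```

```text
piece bl [-17.2 -32.3  29. ]
piece br [-16.8  30.3  29. ]
piece fr top [46.6 28.6 29. ]
pc fr bot(4.5) [43.8 26.8  6.5]
blade br [-52.4  33.8   2. ]
blade fr [47.8 34.8  2. ]
handle front [-80.9   1.1  67. ]
tool target [ 0.39485321 -0.31419511  0.18289905]
{"translation":[-0.009, -0.01, -0.002],"delta_rot":[0.007, 0.0, -0.04],"jaw":1},
{"translation":[-0.01, -0.011, -0.002],"delta_rot":[0.007, 0.001, -0.041],"jaw":1},
{"translation":[-0.009, -0.012, -0.002],"delta_rot":[0.008, 0.0, -0.04],"jaw":1},
{"translation":[-0.009, -0.011, -0.002],"delta_rot":[0.007, 0.001, -0.041],"jaw":1},
{"translation":[-0.009, -0.012, -0.002],"delta_rot":[0.007, -0.0, -0.04],"jaw":1},
{"translation":[-0.009, -0.013, -0.002],"delta_rot":[0.007, 0.0, -0.041],"jaw":1},
{"translation":[-0.008, -0.012, -0.002],"delta_rot":[0.007, 0.001, -0.04],"jaw":1},
{"translation":[-0.009, -0.014, -0.001],"delta_rot":[0.008, 0.0, -0.04],"jaw":1},
{"translation":[-0.008, -0.013, -0.002],"delta_rot":[0.007, 0.001, -0.041],"jaw":1},
{"translation":[-0.008, -0.014, -0.002],"delta_rot":[0.007, -0.0, -0.04],"jaw":1},
{"translat
[... 954 characters left out ...]
t":[0.007, 0.001, -0.04],"jaw":1},
{"translation":[-0.004, -0.017, -0.001],"delta_rot":[0.008, -0.0, -0.041],"jaw":1},
{"translation":[-0.003, -0.017, -0.001],"delta_rot":[0.007, 0.0, -0.04],"jaw":1},
{"translation":[-0.003, -0.018, -0.001],"delta_rot":[0.007, 0.001, -0.04],"jaw":1},
{"translation":[-0.002, -0.017, -0.001],"delta_rot":[0.007, 0.0, -0.041],"jaw":1},
{"translation":[-0.003, -0.017, -0.001],"delta_rot":[0.007, 0.001, -0.04],"jaw":1},
{"translation":[-0.001, -0.018, -0.001],"delta_rot":[0.008, -0.0, -0.041],"jaw":1},
{"translation":[-0.002, -0.018, -0.0],"delta_rot":[0.007, 0.0, -0.04],"jaw":1},
{"translation":[-0.001, -0.017, -0.001],"delta_rot":[0.007, 0.001, -0.041],"jaw":1},
```

The blade matches its predicted pose to about 2 mm, so there's no sag. The piece sits at blade x ≈ 17, y ≈ -1 mm. Carrying smoothly now.

drive_tool([
  {"translation": [-0.003, -0.003, -0.0006], "delta_rot": [0.002, 0, -0.013], "jaw": 1},
  {"translation": [-0.006, -0.007, -0.0014], "delta_rot": [0.005, 0, -0.027], "jaw": 1},
  {"translation": [-0.0095, -0.011, -0.002], "delta_rot": [0.007, 0.0005, -0.0405], "jaw": 1},
  {"translation": [-0.0095, -0.0115, -0.002], "delta_rot": [0.0075, 0.0005, -0.0405], "jaw": 1},
  {"translation": [-0.009, -0.0115, -0.002], "delta_rot": [0.007, 0.0005, -0.0405], "jaw": 1},
  {"translation": [-0.009, -0.012, -0.002], "delta_rot": [0.007, 0, -0.0405], "jaw": 1},
  {"translation": [-0.009, -0.0125, -0.002], "delta_rot": [0.007, 0.0005, -0.0405], "jaw": 1},
  {"translation": [-0.0085, -0.0125, -0.002], "delta_rot": [0.007, 0.0005, -0.0405], "jaw": 1},
  {"translation": [-0.0085, -0.0135, -0.0015], "delta_rot": [0.0075, 0, -0.0405], "jaw": 1},
  {"translation": [-0.008, -0.0135, -0.002], "delta_rot": [0.007, 0.0005, -0.0405], "jaw": 1},
  {"translation": [-0.008, -0.014, -0.0015], "delta_rot": [0.007, 0, -0.0405], "jaw": 1},
  {"translation": [-0.0075, -0.014, -0.002], "delta_rot": [0.007, 0.0005, -0.0405], "jaw": 1},
])

```text
time_s: 16.77
tool_pos: [0.4377, 0.0055, 0.1752]
tcp_rot: [0.377, 0.922, 0.033, -0.081]
wrist_force: [0.4, -0.4, -2.4]
width: 0.0196
finger_force: 109.3
```

drive_tool([
  {"translation": [-0.0075, -0.0145, -0.0015], "delta_rot": [0.007, 0.0005, -0.0405], "jaw": 1},
  {"translation": [-0.007, -0.015, -0.0015], "delta_rot": [0.0075, 0, -0.0405], "jaw": 1},
  {"translation": [-0.0065, -0.015, -0.0015], "delta_rot": [0.007, 0.0005, -0.0405], "jaw": 1},
  {"translation": [-0.0065, -0.0155, -0.0015], "delta_rot": [0.007, 0, -0.0405], "jaw": 1},
  {"translation": [-0.006, -0.0155, -0.0015], "delta_rot": [0.007, 0.0005, -0.0405], "jaw": 1},
  {"translation": [-0.0055, -0.016, -0.0015], "delta_rot": [0.0075, 0, -0.0405], "jaw": 1},
  {"translation": [-0.0055, -0.0165, -0.0015], "delta_rot": [0.007, 0.0005, -0.0405], "jaw": 1},
  {"translation": [-0.0045, -0.0165, -0.001], "delta_rot": [0.007, 0.0005, -0.0405], "jaw": 1},
  {"translation": [-0.0025, -0.0085, -0.0005], "delta_rot": [0.0035, 0, -0.02], "jaw": 1},
  {"translation": [0, 0, 0], "delta_rot": [0, 0, 0], "jaw": 1},
])

```text
time_s: 18.02
tool_pos: [0.4036, -0.1332, 0.178]
tcp_rot: [0.212, 0.973, 0.02, -0.086]
wrist_force: [0.5, -0.0, -3.5]
width: 0.0196
finger_force: 109.2
```

```bash
python3 - <<'E'
from h import *
s,d,crop=look("c1");G=np.load("G.npy");where(s,G);W0=tool(s)@G
px,py=.0175,-.001
W1=W([0,0,0],0,-0.5);W1[:3,3]=np.array([.550,-.318,.152])-W1[:3,:3]@[px,py,.002]
print((W1@np.linalg.inv(G))[:3,3]);wrows(G,W0,W1,10,4)
E
```

```text
18.025 [ 0.4036 -0.1332  0.178 ] fwd yaw -24.6 pitch 0.176 roll 0.001 0.01955885367371985 109.19079422950745 [ 0.51 -0.04 -3.53] [ 0.86  0.03 -0.58  1.85 -0.01  1.44  1.42]
tip tin -0.1011 -0.2982 0.1494 [-2.474e+01 -1.220e+00 -2.000e-02] [ 0.09  0.   -0.03]
[ 0.39560256 -0.31619511  0.18125624]
{"translation":[-0.0052, -0.0172, -0.0013],"delta_rot":[0.0078, 0.0013, -0.0425],"jaw":1},
{"translation":[-0.0048, -0.0174, -0.0012],"delta_rot":[0.0078, 0.0013, -0.0424],"jaw":1},
{"translation":[-0.0044, -0.0177, -0.0012],"delta_rot":[0.0078, 0.0013, -0.0425],"jaw":1},
{"translation":[-0.004, -0.0178, -0.001],"delta_rot":[0.0078, 0.0013, -0.0424],"jaw":1},
{"translation":[-0.0036, -0.0179, -0.001],"delta_rot":[0.0078, 0.0013, -0.0425],"jaw":1},
{"translation":[-0.0032, -0.0181, -0.001],"delta_rot":[0.0079, 0.0013, -0.0425],"jaw":1},
{"translation":[-0.0027, -0.0183, -0.0008],"delta_rot":[0.0078, 0.0013, -0.0424],"jaw":1},
{"translation":[-0.0023, -0.0183, -0.0008],"delta_rot":[0.0078, 0.0014, -0.0425],"jaw":1},
{"translation":[-0.0018, -0.0184, -0.0007],"delta_rot":[0.0078, 0.0013, -0.0424],"jaw":1},
{"translation":[-0.0014, -0.0185, -0.0007],"delta_rot":[0.0078, 0.0013, -0.0425],"jaw":1},
```

drive_tool([
  {"translation": [-0.0017, -0.0057, -0.0004], "delta_rot": [0.0026, 0.0004, -0.014], "jaw": 1},
  {"translation": [-0.0035, -0.0115, -0.0009], "delta_rot": [0.0052, 0.0009, -0.0285], "jaw": 1},
  {"translation": [-0.0048, -0.0174, -0.0012], "delta_rot": [0.0078, 0.0013, -0.0425], "jaw": 1},
  {"translation": [-0.0044, -0.0177, -0.0012], "delta_rot": [0.0078, 0.0013, -0.0425], "jaw": 1},
  {"translation": [-0.004, -0.0178, -0.001], "delta_rot": [0.0078, 0.0013, -0.0425], "jaw": 1},
  {"translation": [-0.0036, -0.0179, -0.001], "delta_rot": [0.0078, 0.0013, -0.0425], "jaw": 1},
  {"translation": [-0.0032, -0.0181, -0.001], "delta_rot": [0.0078, 0.0013, -0.0425], "jaw": 1},
  {"translation": [-0.0027, -0.0183, -0.0008], "delta_rot": [0.0078, 0.0013, -0.0425], "jaw": 1},
  {"translation": [-0.0023, -0.0183, -0.0008], "delta_rot": [0.0078, 0.0013, -0.0425], "jaw": 1},
  {"translation": [-0.0012, -0.0122, -0.0005], "delta_rot": [0.0052, 0.0009, -0.028], "jaw": 1},
  {"translation": [-0.0006, -0.0061, -0.0002], "delta_rot": [0.0026, 0.0004, -0.014], "jaw": 1},
  {"translation": [0, 0, 0], "delta_rot": [0, 0, 0], "jaw": 1},
])

```text
time_s: 19.68
tool_pos: [0.3956, -0.2973, 0.181]
tcp_rot: [0.02, 0.995, 0.003, -0.093]
wrist_force: [-0.4, -1.1, -3.1]
width: 0.0195
finger_force: 109.2
```

```bash
python3 - <<'E'
from h import *
s,d,crop=look("c2");G=np.load("G.npy");where(s,G);W0=tool(s)@G
px,py=.0175,-.001
print("piece",W0@[px,py,.002,1])
W1=W([0,0,0],0,0.);W1[:3,3]=np.array([.550,-.318,.150])-W1[:3,:3]@[px,py,.002]
wrows(G,W0,W1,4,4)
E
```

```text
19.675 [ 0.3956 -0.2973  0.181 ] fwd yaw -2.3 pitch 0.186 roll 0.002 0.01949692391148203 109.18171763420105 [-0.45 -1.08 -3.11] [ 0.97  0.17 -0.49  1.71  0.16  1.46  1.97]
tip tin -0.1235 -0.3896 0.1504 [-2.44 -0.59 -0.01] [-0.    0.    0.02]
piece [ 0.54983985 -0.30568348  0.15201735  1.        ]
{"translation":[-0.0002, -0.0047, 0.0001],"delta_rot":[0.002, 0.0026, -0.0104],"jaw":1},
{"translation":[-0.0002, -0.0047, 0.0],"delta_rot":[0.0019, 0.0026, -0.0105],"jaw":1},
{"translation":[-0.0002, -0.0048, 0.0001],"delta_rot":[0.002, 0.0026, -0.0104],"jaw":1},
{"translation":[-0.0002, -0.0047, 0.0],"delta_rot":[0.002, 0.0026, -0.0105],"jaw":1},
```

drive_tool([
  {"translation": [-0.0002, -0.0047, 0], "delta_rot": [0.002, 0.0026, -0.0105], "jaw": 1},
  {"translation": [-0.0002, -0.0047, 0.0001], "delta_rot": [0.002, 0.0026, -0.0105], "jaw": 1},
  {"translation": [-0.0002, -0.0047, 0], "delta_rot": [0.002, 0.0026, -0.0105], "jaw": 1},
  {"translation": [-0.0002, -0.0047, 0.0001], "delta_rot": [0.002, 0.0026, -0.0105], "jaw": 1},
  {"translation": [0, 0, 0], "delta_rot": [0, 0, 0], "jaw": 1},
  {"translation": [0, 0, 0], "delta_rot": [0, 0, 0], "jaw": 1},
])

```text
time_s: 20.58
tool_pos: [0.396, -0.3159, 0.1807]
tcp_rot: [-0.001, 0.995, 0.001, -0.099]
wrist_force: [-0.6, 0.2, -2.3]
width: 0.02
finger_force: 109.2
```

```bash
python3 - <<'E'
from h import *
s,d,crop=look("c3");G=np.load("G.npy");where(s,G);W0=tool(s)@G
print("piece",W0@[.0175,-.001,.002,1])
# dark-piece check against the predicted outline, both views, and the turner's white blade
z=[.002,.0065,.029]
for n in("scene","side"):
    Pm=P(d[n]["K"],d[n]["pose"]);im=d[n]["color"].astype(int)
    X=np.array([[.0175+a*h,-.001+b*h,c,1] for a in(-1,1) for b in(-1,1) for c,h in((.002,.026),(.0065,.034),(.029,.034))]).T
    v=Pm@W0@X;v=(v[:2]/v[2]).T.astype(np.float32);hull=cv2.convexHull(v)
    x0,y0=(v.min(0)-25).astype(int);x1,y1=(v.max(0)+25).astype(int)
    x0,y0=max(x0,0),max(y0,0)
    g=((im.max(2)<95)&(im[:,:,2]>im[:,:,0]+8)).astype(np.uint8)
    m=np.zeros_like(g);m[y0:y1,x0:x1]=g[y0:y1,x0:x1];m=cv2.morphologyEx(m,cv2.MORPH_OPEN,np.ones((3,3)))
    nn,l,st,c=cv2.connectedComponentsWithStats(m)
    print(n,"pred bbox",v.min(0),v.max(0),"area",cv2.contourArea(hull));print([(st[i].tolist(),c[i].round(1).tolist()) for i in range(1,nn) if st[i][4]>30])
E
```

```text
20.575 [ 0.396  -0.3159  0.1807] fwd yaw 0.17 pitch 0.196 roll 0.002 0.01998328215440186 109.17621731758118 [-0.58  0.24 -2.26] [ 0.97  0.2  -0.49  1.68  0.18  1.47  2.03]
tip tin -0.1268 -0.3997 0.1482 [ 0.04 -0.01 -0.01] [ 0.05 -0.01 -0.  ]
piece [ 0.55010462 -0.31763247  0.15014621  1.        ]
scene pred bbox [184.8913  231.31683] [231.28851 269.53574] area 1029.8828429039568
[([184, 234, 44, 35, 902], [205.3, 251.0])]
side pred bbox [349.5791   96.16338] [372.86917  115.539276] area 359.14896687620785
[([363, 81, 8, 7, 37], [366.8, 84.2]), ([386, 85, 9, 8, 46], [390.7, 88.9]), ([353, 98, 21, 17, 295], [363.0, 105.7])]
```

Level, yaw about 0. The image check puts the piece roughly 3–4 mm short in x, so I'll make a small nudge, let it settle, and hand in.

drive_tool([
  {"translation": [-0.0015, 0, -0.0003], "delta_rot": [0, 0, 0], "jaw": 1},
  {"translation": [-0.0015, 0, -0.0003], "delta_rot": [0, 0, 0], "jaw": 1},
  {"translation": [0, 0, 0], "delta_rot": [0, 0, 0], "jaw": 1},
  {"translation": [0, 0, 0], "delta_rot": [0, 0, 0], "jaw": 1},
  {"translation": [0, 0, 0], "delta_rot": [0, 0, 0], "jaw": 1},
  {"translation": [0, 0, 0], "delta_rot": [0, 0, 0], "jaw": 1},
])

```text
time_s: 21.48
tool_pos: [0.399, -0.3161, 0.1808]
tcp_rot: [-0.001, 0.995, 0.001, -0.099]
wrist_force: [-0.2, -1.0, -2.6]
width: 0.0195
finger_force: 109.2
```

```bash
python3 - <<'E'
from h import *
from plant import r,order
s=r.read_state();G=np.load("G.npy");W0=tool(s)@G
print(W0@[.0175,-.001,.002,1],R.from_matrix(W0[:3,:3]).as_euler("ZYX",degrees=True).round(2),np.abs(s["joint_vel"]).max())
print(order.finish_job())
E
```

```text
[ 0.55313936 -0.31778316  0.15021346  1.        ] [ 0.03 -0.01 -0.02] 0.001843154759630838
the job is handed in; nothing more can be done
None
```

I handed the job in at 21.5 s with the piece held level and still on the turner over the plate's middle, 15 cm up, with the blade pointing straight across the table; its position and level are calculated from the arm pose and a camera check, not seen in a final picture, and the row of three was still in the tin when last viewed.

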